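# Clamp a rubber mould in the bench press and set its heat

## Task

A rubber mould is waiting between the platens of the mould press. Fit the loose crank onto the square end of the press screw and wind it clockwise until the upper platen is clamped down tight on the mould, then turn the heat selector clockwise to the click position marked with the triangle. Leave the crank sitting fully home on the screw, and leave the mould and everything else on the bench where it is.

Things in the scene. Friction and masses are not known exactly. Their poses are not given: they have to be found in the camera images.
- press: Fixed grey mould press; origin on the bench under the screw's axis, x away from the operator, z up. Base 200 mm deep (x), 220 wide (y), 70 high; two 22 mm columns at y -85 and +85 carry a crossbar (55 mm deep, y -108 to +108, z 188 to 216, nuts to 230). Console at y -110 to -270 mm, its top sloping 20 degrees down towards -x, with the selector at x -25, y -190, z 72 mm.
- ram: Upper platen, a dark steel plate 130 x 130 x 18 mm; origin at the centre of its lower face, z up. It goes down with the screw, 5 mm a turn. Fully open its lower face is 138.5 mm above the bench; the mould's top is at 120 mm.
- screw (a joint): Angle of the press screw, rad; grows clockwise seen from above, lowering the platen 5 mm a turn. 0 = fully open. The platen touches the mould at about 23.2 rad, the squeeze then grows about 30 N per 0.1 rad, hard stop at 23.88 rad. It starts 2 to 2.7 turns short of touching. Friction (0.12 N m) holds it where it is left.
- square_end (a point): On the screw's axis at the shoulder (a 30 mm collar) below its square end; z up, x and y square to the flats. It turns and sinks with the screw; 250 mm above the bench when fully open. The square is 16 mm across flats, stands 25 mm above the shoulder and its top 3 mm taper to 11 mm.
- crank: Loose dark steel crank, about 0.37 kg, lying flat, handle up. Origin: centre of the hub's underside, on the axis of its square through-hole; x along the arm to the handle, z up. Hub 30 x 30 x 34 mm high, flats square to x and y; hole 17.6 mm square, parallel to them (fits the screw four ways). Arm 24 wide, 8 thick, at the underside, ends 82 mm from the axis. Home = underside on the shoulder.
- crank_handle (a point): Middle of the crank's upright handle, 70 mm from the hub's axis and 46 mm above the hub's underside: a black sleeve 22 mm in diameter, from 12 to 70 mm above the underside, with a 16 mm cap above it to 74 mm, free to spin on its pin. Same axes as the crank.
- selector (a joint): Heat selector angle, rad, growing clockwise seen from above. Seven clicks 0.524 apart: 0 = off (open ring), 0.524, 1.047, 1.571 (ticks), 2.094 (black triangle, at the top of the dial, straight up the slope), 2.618, 3.142 (ticks, end stop). Starts at one of 0 to 1.571. Moving on a click takes about 0.11 N m; let go within 0.2 rad of a position it springs into it.
- selector_grip (a point): Middle of the selector's grip bar, on its axis, 18 mm above the sloping panel. x along the bar to its end with the white pointer line, z out of the panel along the turning axis, which leans 20 degrees towards the operator. Bar black, 13 mm wide (y), 46 long (x), 6 to 27 mm above the panel, on a round skirt of radius 26 mm, 6 mm high.
- mould: Aluminium mould frame 75 x 100 x 24.5 mm packed with black rubber that stands 1.5 mm proud, lying between the platens; origin at the centre of its underside, 94 mm above the bench.
- flux_jar: Small amber jar, 42 mm in diameter, 42 mm high, standing behind the crank's hub (on the side away from its handle); origin under its centre.
- bench_block: Steel bench block 50 x 50 x 20 mm, lying beside the crank on its -y side; origin under its centre.
- water_bottle: Clear drinking bottle, 64 mm in diameter, 200 mm high, origin under its centre.
- tool_mug: Glass mug, 80 mm in diameter, 100 mm high, with brushes and picks standing up to 200 mm; origin under its centre.
- tweezers: Steel tweezers with a wooden grip, 150 mm long (x), 12 mm wide, 11 mm high, lying in front of the press; origin under the middle.
- cutters: Side cutters with red handles, 140 mm long (x), 75 mm wide, 14 mm high; origin near the joint.
- spare_frame: Empty aluminium mould frame, 75 x 100 x 24.5 mm, lying in front of the press; origin under its centre.
- firebrick: White soldering brick 200 x 100 x 50 mm; origin under its centre.
Things that resemble listed ones, but are neither listed nor needed, are in the scene too. What is shaped like the crank but green or red is not meant.

How it is judged (in metres and radians):
On the way, in this order (a step that is already met when the one before it is completed fails the run):
1. the crank sits fully home on the screw's square end (horizontal distance between crank and square_end below 0.004 m and z of crank in the frame of square_end between -0.004 and 0.004 m), for 0.2 s.
2. the screw has been wound down with the crank until the upper platen clamps the mould (more than 10 N) (all of step 1 and contact force between ram and mould above 10 N), for 0.2 s.
3. the selector has been turned to the triangle (value of joint selector between 1.974 and 2.214 rad), for 0.2 s.
At the end, for the whole second after the job is handed in: The crank is on the screw with its hub within 4 mm of the axis and of fully home, and at rest; the upper platen presses on the mould with more than 10 N; the selector rests within 0.12 rad of the triangle (2.094 rad) (all of step 2 and all of step 3 and linear speed of crank below 0.02 m/s and velocity of joint selector between -0.1 and 0.1 rad/s); the robot touches nothing.
It fails at once if another thing on the bench is shifted by more than 25 mm (distance of any of flux_jar, bench_block, water_bottle, tool_mug, tweezers, cutters, spare_frame, firebrick from where it was at the start of the episode above 0.025 m).
It fails at once if the mould is shifted by more than 10 mm (distance of mould from where it was at the start of the episode above 0.01 m).
It also fails if it takes over 72 s, if anything falls off the work surface, if the arm or the gripper's body presses on something with over 40 N, if the wrist force passes 120 N, or if a joint passes its speed limit or range.

## Robot

A 6-joint arm with a two-finger parallel gripper is mounted at the origin on the work surface. World frame = base frame: x ahead of the robot, y to its left, z up, the work surface at z = 0. Lengths are in m, angles in degrees, forces in N, time in s.
With the tool pointing down it reaches from about 0.275 to 0.85 m from the base axis. Payload 19 kg.
Tool frame: the origin (TCP) lies on the centre line of the jaws, within the pads' length; the fingertips stand 19 mm ahead of it and the grasp point (between the pads) is the TCP; z points along the fingers, y is the line along which they close (so a half turn about z gives the same grasp; the last joint's range is limited). The gripper opens to 85 mm and grips with 20 to 120 N. Pads are 22 mm wide; open, the fingers measure 114 mm over their backs; the gripper's body (76 mm by 85 mm) begins 54 mm behind the grasp point. The pads swing forward as they close: fully open they stand 13 mm farther back than shut.
Start: joints at [66.75, 8.623, 82.357, -0, 89.026, -7.678], TCP at [0.154, 0.554, 0.25] pointing down, gripper open.
Joint ranges: [-160.23, 160.23], [-39.13, 120.54], [6.94, 153.29], [-79.49, 259.48], [9.18, 160.14], [-161.06, 161.06]. Speed limits (degrees/s): [108.29, 108.29, 127.2, 172.46, 172.46, 172.46].

## Interface

Orientations are given as [roll, pitch, yaw] about the fixed x, y, z axes, in that order (R = Rz(yaw) Ry(pitch) Rx(roll)).
In Python, from station import read_state, imaging, order gives the robot as it stands. The module is installed in compiled form; this text tells all that it offers.
- The arm moves only by the tool carry_out, never from a script. Its argument "targets" is a list that holds one entry, the list of rows, each a list of 5 numbers: the opening, from 0 (shut) to 1 (fully open), then the shift along the world's x, y, z in m, then the turn about the world's z in degrees. A call has 1 to 8 rows; each row shifts and turns the commanded pose from where the row before left it; what a row does not reach is not made up. A row lasts 1/10 s, in which the tool goes at most 50 mm and 8.59 degrees, less where a joint would pass 70% of its speed; a pose out of reach is approached as far as the arm can. A call is refused whole if a number of a shift passes 0.05 or a number of a turn 8.59, either way. A call with a gripper value outside its range is refused whole. The fingers move at their own pace and stop on an object; the grip force is fixed at half the most. Time passes only in rows, so rows that do not move let the fingers close. It gives the time, the measured TCP pose, the force, the opening and the grip force at its end, in the units of the state.
- read_state(): the state, without advancing time (a new reading comes with each control period).
- imaging.read_camera(name): name is "scene" or "top" or "wrist"; returns a dict with "color" (384x512x3 uint8, red, green, blue), "K" (3x3 intrinsics, pixels), "origin" and "attitude" of the camera in the world. Camera axes: x right, y down, z forward; pixel columns grow to the right and rows downward; lengths in m; the calibration is good to about 2 mm. A picture is of the moment at which its call begins. There is no depth.
- order.finish_job(): hands the job in; it is judged then, once.
The state is a dict: "clock": time; "joints": joint angles; "dq": joint speeds; "joint_efforts": joint torques, N m; "tcp_pos": TCP position; "tool_rot": TCP orientation; "wrist_force": force on the tool from outside, world axes, zero at the start; "torque": the same for the moment, N m; "width": finger opening in m; "finger_force": force on a finger pad.
Only numpy, scipy, OpenCV 4.12 (cv2) and the standard library are available. Lean on these libraries where they do the work, as an engineer would, in place of code of your own. Each camera call takes 0.05 s, during which the arm holds its last target. There are 200 camera calls.

## Working session

There is one attempt and no reset: what is moved stays moved. The work goes in short steps, Python scripts to look and compute and a tool call to move; the robot and the scene stay as the last step left them, time stands still between calls to the robot, and variables do not carry over. Pictures are saved under pics/ and viewed, at most 10 in all, crops included, and the job is handed in when it is done.

Besides the shell and the picture viewer there is one more tool, called as name(argument=value, ...), one argument or row to a line, values as JSON. carry_out: Moves the arm, as the interface text tells. Its arguments: {"type":"object","properties":{"targets":{"type":"array"}},"required":["targets"]}

```bash
mkdir -p pics
cat > h.py <<'E'
import numpy as np, cv2
from station import read_state, imaging, order
def cam(n):
    d=imaging.read_camera(n); return d
def save(d,name): cv2.imwrite('pics/'+name,cv2.cvtColor(d['color'],cv2.COLOR_RGB2BGR))
def Rm(a):
    a=np.array(a,float)
    if a.shape==(3,3): return a
    if a.size==4: raise Exception('quat')
    from scipy.spatial.transform import Rotation as R
    return R.from_euler('xyz',a,degrees=True).as_matrix()
def ray(d,u,v):
    r=Rm(d['attitude'])@np.linalg.inv(d['K'])@np.array([u,v,1.]); return np.array(d['origin']),r/np.linalg.norm(r)
def plane(d,u,v,z):
    o,r=ray(d,u,v); return o+r*(z-o[2])/r[2]
def proj(d,p):
    c=np.array(d['K'])@Rm(d['attitude']).T@(np.array(p)-np.array(d['origin'])); return c[:2]/c[2]
E
python3 - <<'E'
from h import *
import pickle
ds={n:cam(n) for n in ('scene','top','wrist')}
pickle.dump(ds,open('d0.pkl','wb'))
for n,d in ds.items(): print(n,d['K'],d['origin'],d['attitude'])
a=np.hstack([ds['scene']['color'],ds['top']['color']])
for n in ('scene','top'):
    im=cv2.cvtColor(ds[n]['color'],cv2.COLOR_RGB2BGR); cv2.imwrite(f'pics/{n}0.png',cv2.resize(im,(800,600),interpolation=cv2.INTER_CUBIC))
print(read_state())
E
```

```text
scene [[428.43304591   0.         258.5967664 ]
 [  0.         428.43304591 184.27396045]
 [  0.           0.           1.        ]] [1.42184702 0.66408705 0.92134829] [-123.78056514   -1.25230529  125.91687517]
top [[441.45443173   0.         250.34928036]
 [  0.         441.45443173 199.51165789]
 [  0.           0.           1.        ]] [0.23577539 0.00155757 1.42814753] [-168.12155058   -0.23204081  -92.741972  ]
wrist [[307.41212082   0.         255.14182395]
 [  0.         307.41212082 191.35632672]
 [  0.           0.           1.        ]] [0.08644795 0.57251653 0.37299219] [1.63756159e+02 1.07808617e-01 7.44161580e+01]
{'clock': 0.15, 'joints': array([ 6.67494698e+01,  8.64346598e+00,  8.23811964e+01,  5.90456710e-04,
        8.90256739e+01, -7.67779995e+00]), 'dq': array([-0.04677045, -0.07377966, -0.10594816, -0.03543429,  0.01625626,
        0.04518151]), 'joint_efforts': array([ 1.41257082e-03, -7.13378620e+01, -5.71040797e+01, -3.11586500e-04,
        7.08075895e-03, -7.58335432e-05]), 'tcp_pos': array([0.15432149, 0.5537441 , 0.24985247]), 'tool_rot': array([-1.79950194e+02, -7.31010503e-03,  1.64427256e+02]), 'wrist_force': array([-0.76831352, -0.45455999, -0.18315682]), 'torque': array([-0.02714044,  0.00959894,  0.01716072]), 'finger_force': 0.0, 'width': 0.08522248705309464}
```

View pics/scene0.png

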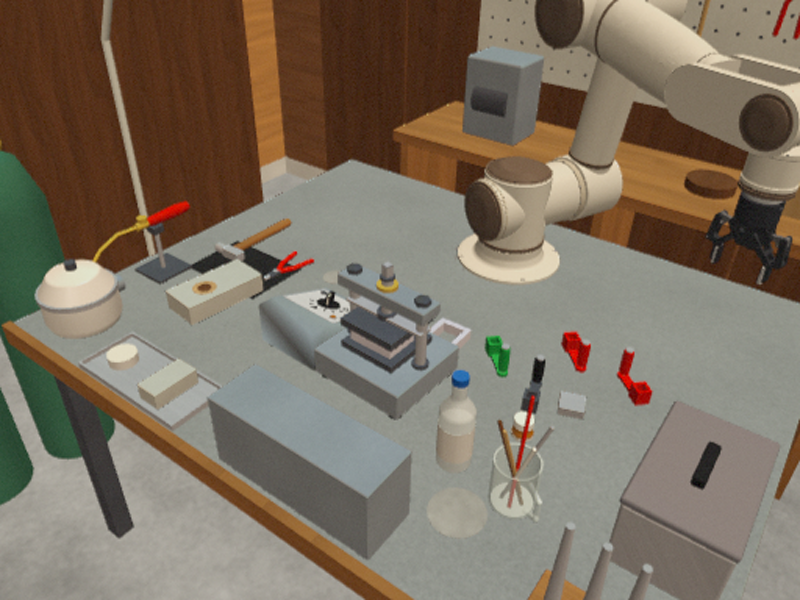

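View pics/top0.png

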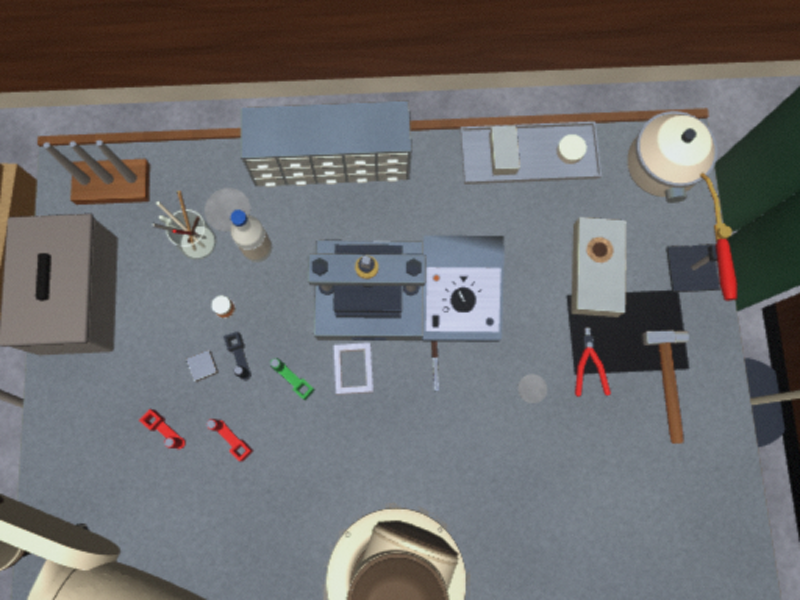

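The top view (800 px) shows four crank-like shapes: dark (237,355), green (292,378), red (162,430) and red (230,440). The dark one fits the description: it isn't green or red, the amber jar (222,306) is behind its hub (234,342), and the block (201,365) is beside it. The screw's square end is at (367,264) and the selector at (463,298). I'll confirm the dark one in an enlarged crop.

Run:
```python
from h import *
import pickle
ds=pickle.load(open('d0.pkl','rb'))
t=ds['top']['color'];s=ds['scene']['color']
def crop(im,u,v,w,h,W,H): return cv2.resize(im[v:v+h,u:u+w],(W,H),interpolation=cv2.INTER_CUBIC)
a=crop(t,110,180,70,70,400,400)   # crank top
b=crop(t,200,145,70,70,400,400) # screw
c=crop(t,262,155,70,35,400,200)
d=crop(s,300,215,80,40,400,200)
im=np.vstack([np.hstack([a,b]),np.hstack([c,d])])
cv2.imwrite('pics/c1.png',cv2.cvtColor(im,cv2.COLOR_RGB2BGR))
k=0.64
for n,u,v,z in [('hub',234,342,.034),('handle',241,372,.074),('jar',222,306,.042),('block',201,365,.02),('sel',463,298,.09),('screw',367,262,.266),('bottle',239,216,.2)]:
    print(n,plane(ds['top'],u*k,v*k,z).round(3))
```

```text
hub [0.48  0.306 0.034]
handle [0.413 0.283 0.074]
jar [0.555 0.329 0.042]
block [0.438 0.377 0.02 ]
sel [ 0.538 -0.162  0.09 ]
screw [0.57  0.023 0.266]
bottle [0.69 0.26 0.2 ]
```

View pics/c1.png

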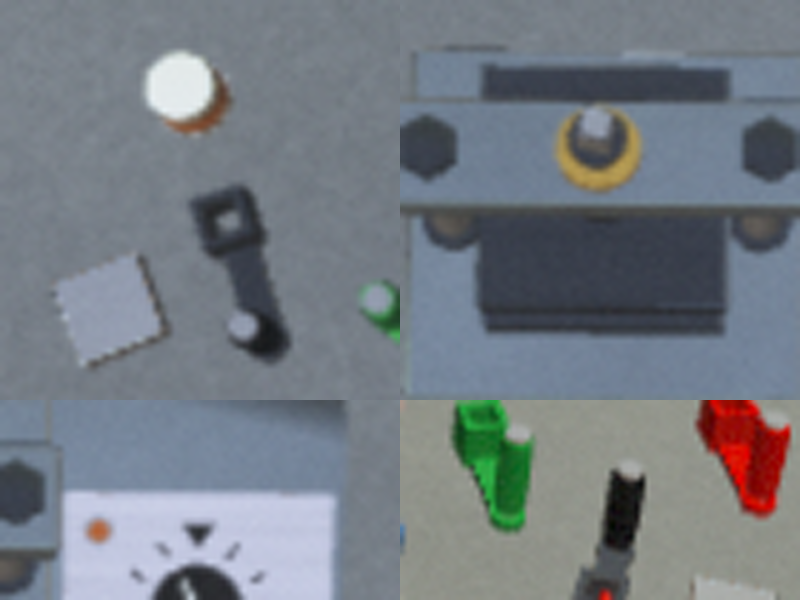

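The crop confirms it: hub and hole at crop (228,218), black handle with a light cap at (242,327), jar behind at (182,88), and block at (112,310). I'll move over it and look with the wrist camera.

Run:
```python
from h import *
import pickle
d=pickle.load(open('d0.pkl','rb'))['top']
h=plane(d,149.9,218.15,.034);g=plane(d,152.35,237.2,.074)
print(h,g,np.linalg.norm((g-h)[:2]),np.degrees(np.arctan2(*(g-h)[1::-1])))
```

```text
[0.48270269 0.30546722 0.034     ] [0.41583635 0.28929058 0.074     ] 0.06879528317824152 -166.40002953192325
```

carry_out(
  targets=[
    [[0.6,0.045,-0.035,0,4],[0.6,0.045,-0.035,0,4],[0.6,0.045,-0.035,0,4],[0.6,0.045,-0.035,0,4],[0.6,0.045,-0.035,0,4],[0.6,0.045,-0.035,0,4],[0.6,0.045,-0.035,0,4],[0.6,0,0,0,0]],
  ],
)

```text
clock: 0.95
tcp_pos: [0.4344, 0.3354, 0.2497]
tool_rot: [-179.9, -0.0, -167.7]
wrist_force: [-1.0, 0.3, -0.9]
width: 0.0511
finger_force: 0.0
```

Run:
```python
from h import *
import pickle
d=cam('wrist'); pickle.dump(d,open('w1.pkl','wb'))
s=read_state(); print(s['clock'],s['tcp_pos'],s['tool_rot'],s['width'],s['joints'])
im=cv2.cvtColor(d['color'],cv2.COLOR_RGB2BGR); cv2.imwrite('pics/w1.png',im)
```

```text
1.0 [0.43247405 0.3370358  0.24970304] [-1.79962752e+02 -4.79345365e-02 -1.67780484e+02] 0.051065871267038467 [ 2.98897792e+01  5.47772535e+00  8.59375300e+01 -2.09464696e-02
  8.86417239e+01 -7.23292455e+01]
```

View pics/w1.png

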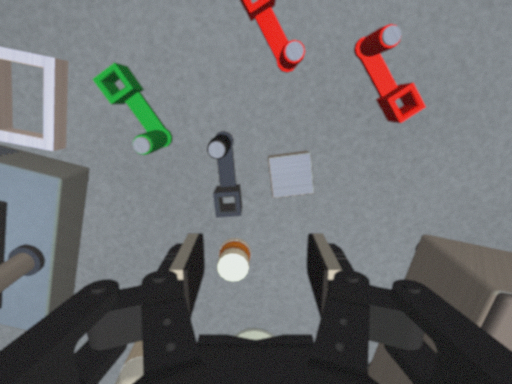

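The wrist view shows the dark crank's hub at (228,203), handle cap (217,149), jar (233,265) and block (291,174). I'll measure the hub by its dark square.

Run:
```python
from h import *
import pickle
d=pickle.load(open('w1.pkl','rb'))
g=cv2.cvtColor(d['color'],cv2.COLOR_RGB2GRAY)
m=(g<75).astype(np.uint8); m[:, :190]=0;m[:,260:]=0;m[:185]=0;m[225:]=0
c=max(cv2.findContours(m,0,2)[0],key=cv2.contourArea); r=cv2.minAreaRect(c); print(r)
h=plane(d,*r[0],.03);print('hub',h)
print('hole', plane(d,229,202,.034))
c=plane(d,217,149,.074); print('cap',c,np.degrees(np.arctan2(*(c-h)[1::-1])),np.linalg.norm((c-h)[:2]))
```

```text
((227.52474975585938, 199.24752807617188), (29.453102111816406, 25.47295379638672), 84.2894058227539)
hub [0.47937837 0.31097304 0.03      ]
hole [0.48097457 0.31338262 0.034     ]
cap [0.41651249 0.2924351  0.074     ] -163.57022088901812 0.06554215978302137
```

carry_out(
  targets=[
    [[0.6,0.025,-0.014,-0.02,1],[0.6,0.025,-0.014,-0.02,1],[0.6,0,0,-0.03,0],[0.6,0,0,-0.03,0],[0.6,0,0,0,0],[0.6,0,0,0,0]],
  ],
)

```text
clock: 1.6
tcp_pos: [0.4802, 0.3117, 0.151]
tool_rot: [180.0, -0.0, -165.5]
wrist_force: [-0.7, 0.5, 0.6]
width: 0.0512
finger_force: 0.0
```

Run:
```python
from h import *
import pickle
d=cam('wrist'); pickle.dump(d,open('w2.pkl','wb'))
s=read_state(); print(s['clock'],s['tcp_pos'],s['tool_rot'],s['width'])
print(proj(d,s['tcp_pos']),proj(d,[.482,.309,.034]))
im=cv2.cvtColor(d['color'],cv2.COLOR_RGB2BGR); cv2.imwrite('pics/w2.png',im)
```

```text
1.65 [0.48065346 0.31180666 0.1518969 ] [ 1.79985062e+02  8.20743479e-02 -1.65534912e+02] 0.05126327658329198
[256.51842644 267.76373931] [252.27244052 193.56944532]
```

View pics/w2.png

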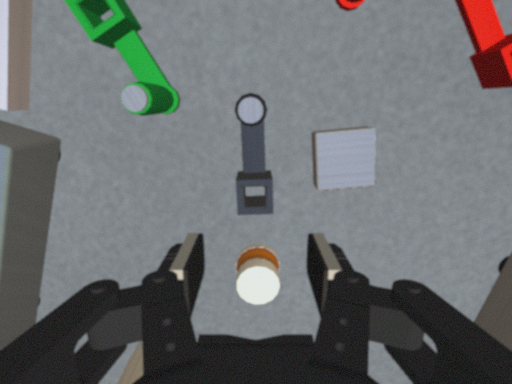

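Hub top face centre is at about (255,197), cap (251,109), and the jar sits clear behind at (258,283). The block is clear of the right-hand finger.

Run:
```python
from h import *
import pickle
d=pickle.load(open('w2.pkl','rb'))
g=cv2.cvtColor(d['color'],cv2.COLOR_RGB2GRAY)
np.set_printoptions(linewidth=200)
print(g[172:222:2,255]); print(g[205,228:284:2]);print(g[178,228:284:2])
h=plane(d,255,197,.034);c=plane(d,251,109,.074)
print(h,c,np.degrees(np.arctan2(*(c-h)[1::-1])),np.linalg.norm((c-h)[:2]))
j=plane(d,258,283,.042);b=plane(d,345,157,.02);print(j,b)
```

```text
[ 65  48  49  54  73  75  76 104 136 137 139 132  75  46  52  52  43  58  70  68  77 104 136 131 134]
[132 134 136 144 123  79  75  76  67  48  48  50  43  41  50  50  52  52  55  65  75  78  87 126 137 137 136 134]
[131 134 134 130  82  53  51  47  51  52  52  51  50  55  51  53  56  52  55  55  57  57  99 129 129 136 140 138]
[0.48428105 0.31188458 0.034     ] [0.4167104  0.29193518 0.074     ] -163.5514210901682 0.07045403259524823
[0.55633421 0.33312086 0.042     ] [0.43592717 0.37691946 0.02      ]
```

carry_out(
  targets=[
    [[0.6,0.0035,0,-0.03,1.7],[0.6,0,0,-0.04,0],[0.6,0,0,-0.034,0],[0.6,0,0,-0.02,0],[0.6,0,0,0,0],[0,0,0,0,0],[0,0,0,0,0],[0,0,0,0,0]],
  ],
)

```text
clock: 2.45
tcp_pos: [0.4853, 0.3117, 0.0288]
tool_rot: [180.0, 0.2, -163.9]
wrist_force: [-1.5, 1.1, 9.1]
width: 0.0293
finger_force: 60.5
```

carry_out(
  targets=[
    [[0,0,0,0,0],[0,0,0,0.02,0],[0,0,0,0.04,0],[0,0,0,0.05,0],[0,0,0,0.05,0],[0,0,0,0.05,0],[0,0,0,0.05,0],[0,0,0,0,0]],
  ],
)

```text
clock: 3.25
tcp_pos: [0.4852, 0.3116, 0.295]
tool_rot: [179.9, 0.7, -163.9]
wrist_force: [0.3, -0.2, -3.6]
width: 0.029
finger_force: 60.7
```

The crank is gripped and lifted (width 29 mm). Next I'll go beside the screw to measure it.

carry_out(
  targets=[
    [[0,0,0,0.03,0],[0,0.012,-0.027,0.035,0],[0,0.016,-0.035,0,0],[0,0.016,-0.035,0,0],[0,0.016,-0.035,0,0],[0,0.016,-0.035,0,0],[0,0.016,-0.033,0,0],[0,0,0,0,0]],
  ],
)

```text
clock: 4.05
tcp_pos: [0.5773, 0.1073, 0.351]
tool_rot: [-179.9, -0.0, -164.1]
wrist_force: [0.5, 0.6, -4.3]
width: 0.0288
finger_force: 61.3
```

Run:
```python
from h import *
import pickle
d=cam('wrist'); d2=cam('scene'); pickle.dump((d,d2),open('w3.pkl','wb'))
s=read_state(); print(s['clock'],s['tcp_pos'],s['tool_rot'],s['width'])
q=proj(d,[.57,.023,.268]);p=proj(d2,[.57,.023,.268]);print(q,p)
im=cv2.cvtColor(d['color'],cv2.COLOR_RGB2BGR)
i2=cv2.cvtColor(d2['color'],cv2.COLOR_RGB2BGR)
def cr(i,q,n): 
    u,v=np.clip(np.round(q).astype(int)-n,0,None); print('crop',u,v,n); return cv2.resize(i[v:v+2*n,u:u+2*n],(300,300),interpolation=cv2.INTER_CUBIC)
A=cv2.resize(im,(500,375)); A=np.vstack([A,np.zeros((225,500,3),np.uint8)])
cv2.imwrite('pics/w3.png',np.hstack([A,np.vstack([cr(im,q,50),cr(i2,p,25)])]))
```

```text
4.15 [0.57610669 0.11035967 0.35132537] [ 1.79994223e+02 -1.52999912e-03 -1.63959810e+02] 0.02884623381102276
[140.20879984 163.9285092 ] [247.01305052 167.07994505]
crop 90 114 50
crop 222 142 25
```

View pics/w3.png

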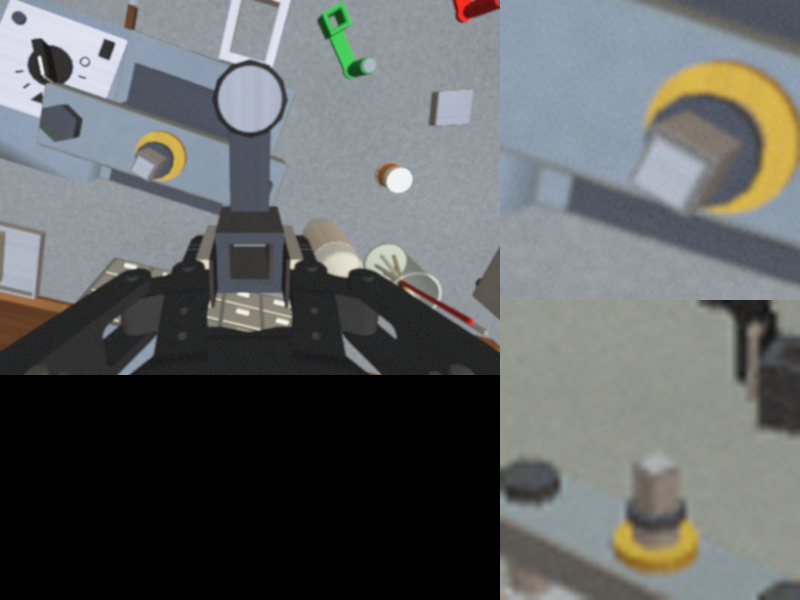

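Wrist crop: the bright square top has corners at about (655,130), (712,158), (690,212) and (632,182), so it is clearly rotated. In the scene crop its top is at (655,462).

Run:
```python
from h import *
import pickle
d,d2=pickle.load(open('w3.pkl','rb')); dt=pickle.load(open('d0.pkl','rb'))['top']
g=cv2.cvtColor(d['color'],cv2.COLOR_RGB2GRAY)
sub=cv2.resize(g[150:195,125:185],None,fx=4,fy=4,interpolation=cv2.INTER_CUBIC)
for th in (150,160,170,180):
    m=(sub>th).astype(np.uint8)
    n,l,st,ce=cv2.connectedComponentsWithStats(m)
    k=l[int((171-150)*4),int((147-125)*4)]
    if k==0: print(th,'no');continue
    c=max(cv2.findContours((l==k).astype(np.uint8),0,2)[0],key=cv2.contourArea); r=cv2.minAreaRect(c)
    b=cv2.boxPoints(r)/4+[125-.375,150-.375]
    w=np.array([plane(d,*p,.268) for p in b]); e=np.roll(w,-1,0)-w
    print(th,w.mean(0).round(4),np.linalg.norm(e,axis=1).round(4),(np.degrees(np.arctan2(e[:,1],e[:,0]))%90).round(1), b.mean(0).round(1))
L=[ray(d,147.3,171),ray(d2,247.8,169),ray(dt,234.5,166)]
for idx in ([0,1],[0,2],[1,2],[0,1,2]):
    A=sum(np.eye(3)-np.outer(L[i][1],L[i][1]) for i in idx);B=sum((np.eye(3)-np.outer(L[i][1],L[i][1]))@L[i][0] for i in idx)
    print(idx,np.linalg.solve(A,B).round(4))
```

```text
150 [0.5702 0.0224 0.268 ] [0.0201 0.0246 0.0203 0.0252] [77.8 82.5 79.5 81.8] [139.3 163.8]
160 [0.5742 0.0275 0.268 ] [0.0123 0.012  0.0124 0.0122] [72.8 75.1 73.5 74.7] [145.6 171.4]
170 [0.5741 0.0274 0.268 ] [0.0116 0.0114 0.0117 0.0116] [72.6 74.9 73.3 74.4] [145.5 171.3]
180 [0.5742 0.0273 0.268 ] [0.0105 0.0105 0.0106 0.0106] [71.6 73.6 72.3 73.2] [145.4 171.4]
[0, 1] [0.574  0.0284 0.2657]
[0, 2] [0.5787 0.0242 0.2529]
[1, 2] [0.5741 0.026  0.2651]
[0, 1, 2] [0.5744 0.0266 0.265 ]
```

Run:
```python
from h import *
import pickle
d,d2=pickle.load(open('w3.pkl','rb'))
t=np.array([.5761,.1104,.3513]); a=np.radians(-163.96); x=np.array([np.cos(a),np.sin(a)]);y=np.array([-x[1],x[0]])
g=cv2.cvtColor(d['color'],cv2.COLOR_RGB2GRAY)
m=(g>110).astype(np.uint8); 
n,l,st,ce=cv2.connectedComponentsWithStats(m); k=l[100,256]; print('cap',ce[k],st[k])
for nm,u,v,z in (('cap',ce[k][0],ce[k][1],t[2]-.0288+.074),('hole',255.5,267.5,t[2]+.0052)):
    p=plane(d,u,v,z)[:2]-t[:2]; print(nm,p@x,p@y)
np.set_printoptions(linewidth=220)
print('col',list(zip(range(200,312,3),g[200:312:3,256])));print('row',list(zip(range(215,300,3),g[270,215:300:3])))
```

```text
cap [255.56154715 100.79051383] [ 223   67   66   69 3542]
cap 0.07061263189670854 0.003542275555636351
hole 0.0020418545791148347 0.0037372152299655734
col [(200, np.uint8(86)), (203, np.uint8(88)), (206, np.uint8(82)), (209, np.uint8(84)), (212, np.uint8(85)), (215, np.uint8(80)), (218, np.uint8(56)), (221, np.uint8(56)), (224, np.uint8(59)), (227, np.uint8(53)), (230, np.uint8(54)), (233, np.uint8(57)), (236, np.uint8(59)), (239, np.uint8(78)), (242, np.uint8(87)), (245, np.uint8(84)), (248, np.uint8(87)), (251, np.uint8(128)), (254, np.uint8(56)), (257, np.uint8(54)), (260, np.uint8(61)), (263, np.uint8(55)), (266, np.uint8(57)), (269, np.uint8(53)), (272, np.uint8(56)), (275, np.uint8(54)), (278, np.uint8(54)), (281, np.uint8(54)), (284, np.uint8(52)), (287, np.uint8(83)), (290, np.uint8(82)), (293, np.uint8(87)), (296, np.uint8(81)), (299, np.uint8(103)), (302, np.uint8(140)), (305, np.uint8(133)), (308, np.uint8(133)), (311, np.uint8(133))]
row [(215, np.uint8(79)), (218, np.uint8(41)), (221, np.uint8(49)), (224, np.uint8(87)), (227, np.uint8(85)), (230, np.uint8(83)), (233, np.uint8(81)), (236, np.uint8(56)), (239, np.uint8(58)), (242, np.uint8(51)), (245, np.uint8(57)), (248, np.uint8(51)), (251, np.uint8(53)), (254, np.uint8(55)), (257, np.uint8(49)), (260, np.uint8(60)), (263, np.uint8(58)), (266, np.uint8(52)), (269, np.uint8(56)), (272, np.uint8(57)), (275, np.uint8(55)), (278, np.uint8(77)), (281, np.uint8(86)), (284, np.uint8(86)), (287, np.uint8(82)), (290, np.uint8(33)), (293, np.uint8(51)), (296, np.uint8(111)), (299, np.uint8(220))]
```

carry_out(
  targets=[
    [[0,0,0,0,-8],[0,0,0,0,-8],[0,0,0,0,-8],[0,0,0,0,-8],[0,0,0,0,0],[0,0,0,0,0],[0,0,0,0,0],[0,0,0,0,0]],
  ],
)

```text
clock: 4.95
tcp_pos: [0.576, 0.1112, 0.3513]
tool_rot: [-180.0, 0.0, 164.3]
wrist_force: [-0.1, -0.4, -4.4]
width: 0.0287
finger_force: 61.3
```

```bash
cat > rel.py <<'E'
from h import *
d=cam('wrist'); s=read_state(); t=s['tcp_pos']; print(s['clock'],t,s['tool_rot'][2])
g=cv2.cvtColor(d['color'],cv2.COLOR_RGB2GRAY)
def sq(u0,v0,f,z,R=30):
    u0,v0=int(u0),int(v0)
    sub=cv2.resize(g[v0-R:v0+R,u0-R:u0+R],None,fx=4,fy=4,interpolation=cv2.INTER_CUBIC)
    n,l,st,ce=cv2.connectedComponentsWithStats(f(sub).astype(np.uint8),connectivity=4)
    k=max((i for i in range(1,n) if abs(ce[i]-2*R*2).max()<60 and st[i][0]>0 and st[i][1]>0),key=lambda i:st[i][4])
    c=max(cv2.findContours((l==k).astype(np.uint8),0,2)[0],key=cv2.contourArea); b=cv2.boxPoints(cv2.minAreaRect(c))/4+[u0-R-.375,v0-R-.375]
    w=np.array([plane(d,*p,z) for p in b]); e=np.roll(w,-1,0)-w
    print(b.mean(0).round(1),w.mean(0).round(4),np.linalg.norm(e,axis=1).round(4),(np.degrees(np.arctan2(e[:,1],e[:,0]))%90).round(1)); return w.mean(0)
S=[sq(*proj(d,[.5742,.027,.267]),lambda x:x>th,.267) for th in (165,175)][-1]
# hub hole rim in the grip: dark region under the top face
hz=t[2]-.0288+.034
H=sq(256,268,lambda x:x<68,hz,R=26)
print('screw-hole',(S-H)[:2]); print('hole-tcp',(H-t)[:2])
save(d,'rel_%d.png'%(s['clock']*100))
E
python3 rel.py
```

```text
5.0 [0.57608445 0.11108172 0.35127838] 164.227926231085
[144.8 232.2] [0.5745 0.0272 0.267 ] [0.0125 0.0117 0.0127 0.0118] [74.3 69.  74.3 68.1]
[144.5 232.1] [0.5744 0.0271 0.267 ] [0.0111 0.0108 0.0112 0.0108] [74.3 68.9 74.3 68.1]
[255.5 267.2] [0.5743 0.1115 0.3565] [0.0181 0.0175 0.0188 0.0176] [74.3 75.4 74.3 73.2]
screw-hole [ 7.97199513e-05 -8.43924041e-02]
hole-tcp [-0.00179591  0.00040027]
```

carry_out(
  targets=[
    [[0,0,-0.03,0,-1.2],[0,0,-0.03,0,0],[0,0,-0.0244,0,0],[0,0,0,-0.02,0],[0,0,0,-0.02,0],[0,0,0,0,0],[0,0,0,0,0],[0,0,0,0,0]],
  ],
)

```text
clock: 5.8
tcp_pos: [0.5764, 0.0267, 0.3126]
tool_rot: [180.0, 0.1, 163.0]
wrist_force: [0.5, -0.6, -4.0]
width: 0.0287
finger_force: 61.3
```

carry_out(
  targets=[
    [[0,0,0,-0.007,0],[0,0,0,-0.005,0],[0,0,0,-0.005,0],[0,0,0,0,0]],
  ],
)

```text
clock: 6.2
tcp_pos: [0.5759, 0.0266, 0.2933]
tool_rot: [-180.0, -0.1, 162.9]
wrist_force: [-0.7, -0.6, -4.3]
width: 0.0291
finger_force: 61.5
```

carry_out(
  targets=[
    [[0,0,0,-0.003,0],[0,0,0,-0.003,0],[0,0,0,-0.003,0],[0,0,0,0,0]],
  ],
)

```text
clock: 6.6
tcp_pos: [0.5759, 0.0267, 0.2847]
tool_rot: [-180.0, -0.1, 162.9]
wrist_force: [-3.4, 0.8, -6.4]
width: 0.0288
finger_force: 61.2
```

carry_out(
  targets=[
    [[0,0,0,-0.003,0],[0,0,0,-0.003,0],[0,0,0,-0.003,0],[0,0,0,0,0]],
  ],
)

```text
clock: 7.0
tcp_pos: [0.5759, 0.0267, 0.2759]
tool_rot: [-180.0, -0.0, 162.9]
wrist_force: [-3.5, 1.2, -6.5]
width: 0.0286
finger_force: 61.1
```

It's sliding onto the square. Continuing down to the shoulder.

carry_out(
  targets=[
    [[0,0,0,-0.002,0],[0,0,0,-0.001,0],[0,0,0,0,0]],
  ],
)

```text
clock: 7.3
tcp_pos: [0.5759, 0.0267, 0.2733]
tool_rot: [-180.0, -0.0, 162.9]
wrist_force: [-5.4, 1.3, -3.3]
width: 0.0291
finger_force: 61.6
```

carry_out(
  targets=[
    [[0,0,0,-0.001,0],[0,0,0,-0.001,0],[0,0,0,0,0]],
  ],
)

```text
clock: 7.6
tcp_pos: [0.576, 0.0267, 0.2714]
tool_rot: [-180.0, -0.0, 162.9]
wrist_force: [-5.6, 1.9, -4.0]
width: 0.0287
finger_force: 61.7
```

carry_out(
  targets=[
    [[0,0,0,-0.001,0],[0,0,0,-0.001,0],[0,0,0,0,0]],
  ],
)

```text
clock: 7.9
tcp_pos: [0.576, 0.0267, 0.2711]
tool_rot: [180.0, 0.1, 162.9]
wrist_force: [-12.2, 2.0, 13.5]
width: 0.029
finger_force: 63.8
```

carry_out(
  targets=[
    [[0,0,0,-0.001,0],[0,0,0,-0.0005,0],[0,0,0,0,0]],
  ],
)

```text
clock: 8.2
tcp_pos: [0.576, 0.0267, 0.271]
tool_rot: [180.0, 0.2, 162.9]
wrist_force: [-15.5, 2.4, 28.3]
width: 0.0286
finger_force: 65.7
```

The crank is seated: TCP z stopped at 0.271 with the force rising. I'll release, rise, and check.

carry_out(
  targets=[
    [[0,0,0,0.002,0],[0.7,0,0,0.001,0],[0.7,0,0,0,0],[0.7,0,0,0,0],[0.7,0,0,0.03,0],[0.7,0,0,0.05,0],[0.7,0,0,0,0],[0.7,0,0,0,0]],
  ],
)

```text
clock: 9.0
tcp_pos: [0.5765, 0.0265, 0.3517]
tool_rot: [180.0, 0.1, 162.9]
wrist_force: [-0.8, -0.3, -0.2]
width: 0.0596
finger_force: 0.0
```

Run:
```python
from h import *
d=cam('wrist'); s=read_state(); print(s['clock'],s['tcp_pos'],s['tool_rot'],s['wrist_force'])
print(proj(d,[.5742,.0272,.276]),proj(d,[.5073,.0477,.316]))
save(d,'seat.png')
```

```text
9.05 [0.57624389 0.02651776 0.35037218] [-1.79990087e+02 -2.92131166e-03  1.62925099e+02] [ 0.27235219  0.0676227  -0.76831337]
[255.65393554 205.18782584] [255.68198877  97.40749348]
```

View pics/seat.png

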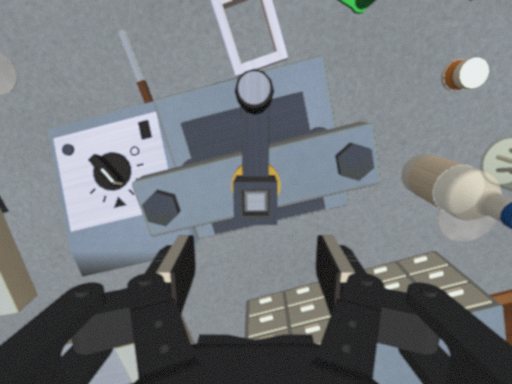

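The crank sits on the screw with the square showing in the hub at (256,201) and the handle cap at (254,90). The selector at (111,171) points roughly at a tick before the triangle at (120,202). Now I'll take the handle.

carry_out(
  targets=[
    [[0.7,-0.0354,0.0108,0.01,0],[0.7,-0.0354,0.0109,0,0],[0.7,0,0,0,0],[0.7,0,0,-0.03,0],[0.7,0,0,-0.04,0],[0.7,0,0,0,0],[0,0,0,0,0],[0,0,0,0,0]],
  ],
)

```text
clock: 9.85
tcp_pos: [0.506, 0.0482, 0.2925]
tool_rot: [180.0, 0.1, 162.9]
wrist_force: [-0.2, -0.1, 0.7]
width: 0.0316
finger_force: 0.0
```

carry_out(
  targets=[
    [[0,0,0,0,0],[0,0,0,0,0]],
  ],
)

```text
clock: 10.05
tcp_pos: [0.5058, 0.0482, 0.2921]
tool_rot: [180.0, 0.1, 162.9]
wrist_force: [-0.3, 0.4, 5.6]
width: 0.0201
finger_force: 58.4
```

```bash
python3 -c "
import numpy as np
a=np.radians(163-15*np.arange(25));p=.07*np.c_[np.cos(a),np.sin(a)];d=np.diff(p,axis=0)
for i in range(0,24,8): print([[round(x,4) for x in r] for r in d[i:i+8]])"
```

```text
[[np.float64(0.0076), np.float64(0.0166)], [np.float64(0.0116), np.float64(0.0141)], [np.float64(0.0149), np.float64(0.0106)], [np.float64(0.0171), np.float64(0.0064)], [np.float64(0.0182), np.float64(0.0018)], [np.float64(0.018), np.float64(-0.003)], [np.float64(0.0166), np.float64(-0.0076)], [np.float64(0.0141), np.float64(-0.0116)]]
[[np.float64(0.0106), np.float64(-0.0149)], [np.float64(0.0064), np.float64(-0.0171)], [np.float64(0.0018), np.float64(-0.0182)], [np.float64(-0.003), np.float64(-0.018)], [np.float64(-0.0076), np.float64(-0.0166)], [np.float64(-0.0116), np.float64(-0.0141)], [np.float64(-0.0149), np.float64(-0.0106)], [np.float64(-0.0171), np.float64(-0.0064)]]
[[np.float64(-0.0182), np.float64(-0.0018)], [np.float64(-0.018), np.float64(0.003)], [np.float64(-0.0166), np.float64(0.0076)], [np.float64(-0.0141), np.float64(0.0116)], [np.float64(-0.0106), np.float64(0.0149)], [np.float64(-0.0064), np.float64(0.0171)], [np.float64(-0.0018), np.float64(0.0182)], [np.float64(0.003), np.float64(0.018)]]
```

Wind the first 45° as a trial.

carry_out(
  targets=[
    [[0,0.0076,0.0166,-0.0002,0],[0,0.0116,0.0141,-0.0002,0],[0,0.0149,0.0106,-0.0002,0],[0,0,0,0,0]],
  ],
)

```text
clock: 10.45
tcp_pos: [0.5409, 0.0908, 0.2919]
tool_rot: [179.9, 0.2, 163.0]
wrist_force: [-2.6, 5.2, 17.6]
width: 0.0206
finger_force: 60.6
```

carry_out(
  targets=[
    [[0,0.0171,0.0064,-0.0002,0],[0,0.0182,0.0018,-0.0002,0],[0,0.018,-0.003,-0.0002,0],[0,0.0166,-0.0076,-0.0002,0],[0,0.0141,-0.0116,-0.0002,0]],
  ],
)

```text
clock: 10.95
tcp_pos: [0.6255, 0.077, 0.2927]
tool_rot: [179.8, 0.4, 163.0]
wrist_force: [6.5, 9.1, 21.9]
width: 0.0204
finger_force: 65.2
```

carry_out(
  targets=[
    [[0,0.0106,-0.0149,-0.0002,0],[0,0.0064,-0.0171,-0.0002,0],[0,0.0018,-0.0182,-0.0002,0],[0,-0.003,-0.018,-0.0002,0],[0,-0.0076,-0.0166,-0.0002,0],[0,-0.0116,-0.0141,-0.0002,0],[0,-0.0149,-0.0106,-0.0002,0],[0,-0.0171,-0.0064,-0.0002,0]],
  ],
)

```text
clock: 11.75
tcp_pos: [0.5889, -0.0422, 0.2908]
tool_rot: [-180.0, 0.4, 162.8]
wrist_force: [2.6, -0.5, 20.9]
width: 0.0207
finger_force: 64.5
```

carry_out(
  targets=[
    [[0,-0.0182,-0.0018,-0.0002,0],[0,-0.018,0.003,-0.0002,0],[0,-0.0166,0.0076,-0.0002,0],[0,-0.0141,0.0116,-0.0002,0],[0,-0.0106,0.0149,-0.0002,0],[0,-0.0064,0.0171,-0.0002,0],[0,-0.0018,0.0182,-0.0002,0],[0,0.003,0.018,-0.0002,0]],
  ],
)

```text
clock: 12.55
tcp_pos: [0.5065, 0.0485, 0.2876]
tool_rot: [180.0, 0.3, 162.9]
wrist_force: [19.8, -7.5, 0.1]
width: 0.0204
finger_force: 62.3
```

carry_out(
  targets=[
    [[0,0.0076,0.0166,-0.0002,0],[0,0.0116,0.0141,-0.0003,0],[0,0.0149,0.0106,-0.0002,0],[0,0.0171,0.0064,-0.0002,0],[0,0.0182,0.0018,-0.0002,0],[0,0.018,-0.003,-0.0002,0],[0,0.0166,-0.0076,-0.0002,0],[0,0.0141,-0.0116,-0.0002,0]],
  ],
)

```text
clock: 13.35
tcp_pos: [0.6254, 0.077, 0.2874]
tool_rot: [179.8, 0.3, 163.0]
wrist_force: [6.1, 8.9, 21.0]
width: 0.0205
finger_force: 67.2
```

carry_out(
  targets=[
    [[0,0.0106,-0.0149,-0.0002,0],[0,0.0064,-0.0171,-0.0003,0],[0,0.0018,-0.0182,-0.0002,0],[0,-0.003,-0.018,-0.0002,0],[0,-0.0076,-0.0166,-0.0002,0],[0,-0.0116,-0.0141,-0.0002,0],[0,-0.0149,-0.0106,-0.0002,0],[0,-0.0171,-0.0064,-0.0002,0]],
  ],
)

```text
clock: 14.15
tcp_pos: [0.5888, -0.0423, 0.2851]
tool_rot: [-179.9, 0.3, 162.8]
wrist_force: [2.5, -2.6, 14.1]
width: 0.0206
finger_force: 65.7
```

carry_out(
  targets=[
    [[0,-0.0182,-0.0018,-0.0002,0],[0,-0.018,0.003,-0.0003,0],[0,-0.0166,0.0076,-0.0002,0],[0,-0.0141,0.0116,-0.0002,0],[0,-0.0106,0.0149,-0.0002,0],[0,-0.0064,0.0171,-0.0002,0],[0,-0.0018,0.0182,-0.0002,0],[0,0.003,0.018,-0.0002,0]],
  ],
)

```text
clock: 14.95
tcp_pos: [0.5062, 0.0486, 0.2823]
tool_rot: [180.0, 0.3, 162.9]
wrist_force: [18.5, -6.7, -1.3]
width: 0.0205
finger_force: 63.7
```

carry_out(
  targets=[
    [[0,0.0076,0.0166,-0.0002,0],[0,0.0116,0.0141,-0.0003,0],[0,0.0149,0.0106,-0.0002,0],[0,0,0,0,0],[0,0,0,0,0]],
  ],
)

```text
clock: 15.45
tcp_pos: [0.5405, 0.0897, 0.2817]
tool_rot: [180.0, 0.2, 162.9]
wrist_force: [2.1, -0.3, 9.5]
width: 0.0209
finger_force: 65.0
```

carry_out(
  targets=[
    [[0,0.0171,0.0064,-0.0002,0],[0,0,0,0,0],[0,0,0,0,0]],
  ],
)

```text
clock: 15.75
tcp_pos: [0.5575, 0.0961, 0.2819]
tool_rot: [180.0, 0.2, 162.9]
wrist_force: [0.6, 1.8, 13.1]
width: 0.0203
finger_force: 65.5
```

Run:
```python
from h import *
d=cam('scene'); s=read_state()
u,v=proj(d,[.56,.02,.12]).astype(int); print(u,v)
im=d['color'][v-60:v+40,u-70:u+70]
cv2.imwrite('pics/press.png',cv2.cvtColor(cv2.resize(im,(784,560),interpolation=cv2.INTER_CUBIC),cv2.COLOR_RGB2BGR))
```

```text
247 205
```

View pics/press.png

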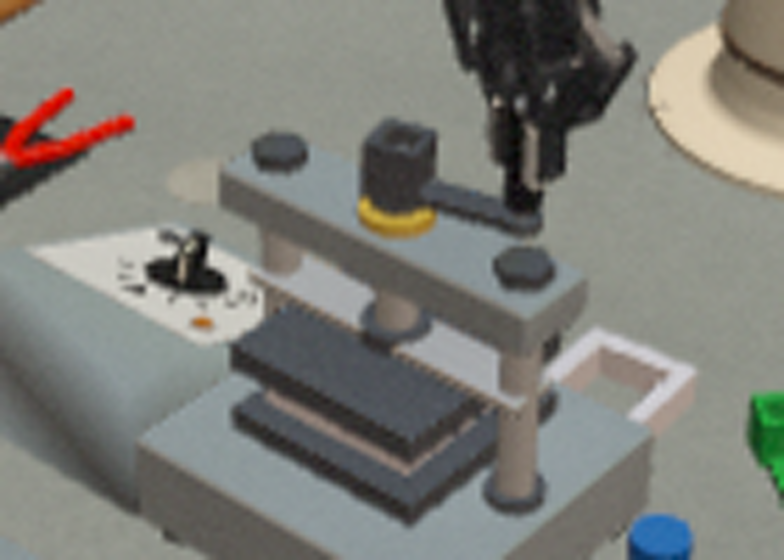

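The crop shows the hub home on the collar and the upper platen right down at the mould. I'll go on in 5° steps and watch the force.

carry_out(
  targets=[
    [[0,0.006,0.0011,0,0],[0,0,0,0,0],[0,0,0,0,0]],
  ],
)

```text
clock: 16.1
tcp_pos: [0.5632, 0.0971, 0.282]
tool_rot: [180.0, 0.2, 162.9]
wrist_force: [-1.0, 0.9, 14.5]
width: 0.0205
finger_force: 65.8
```

carry_out(
  targets=[
    [[0,0.0061,0.0006,0,0],[0,0,0,0,0],[0,0,0,0,0]],
  ],
)

```text
clock: 16.4
tcp_pos: [0.5692, 0.0977, 0.2821]
tool_rot: [180.0, 0.2, 162.9]
wrist_force: [-1.6, 1.4, 15.5]
width: 0.0204
finger_force: 66.0
```

carry_out(
  targets=[
    [[0,0.0061,0,0,0],[0,0,0,0,0],[0,0,0,0,0]],
  ],
)

```text
clock: 16.7
tcp_pos: [0.5752, 0.0978, 0.2822]
tool_rot: [180.0, 0.2, 162.9]
wrist_force: [-1.8, 2.4, 16.8]
width: 0.0204
finger_force: 66.3
```

carry_out(
  targets=[
    [[0,0.0061,-0.0006,0,0],[0,0,0,0,0],[0,0,0,0,0]],
  ],
)

```text
clock: 17.0
tcp_pos: [0.5813, 0.0974, 0.2823]
tool_rot: [179.9, 0.2, 162.9]
wrist_force: [-2.9, 4.3, 16.9]
width: 0.0205
finger_force: 66.5
```

carry_out(
  targets=[
    [[0,0.006,-0.0011,0,0],[0,0,0,0,0],[0,0,0,0,0]],
  ],
)

```text
clock: 17.3
tcp_pos: [0.5873, 0.0965, 0.2825]
tool_rot: [179.9, 0.2, 163.0]
wrist_force: [-2.2, 5.6, 19.2]
width: 0.0205
finger_force: 66.6
```

carry_out(
  targets=[
    [[0,0.0059,-0.0015,0,0],[0,0,0,0,0],[0,0,0,0,0]],
  ],
)

```text
clock: 17.6
tcp_pos: [0.5931, 0.0951, 0.2825]
tool_rot: [179.9, 0.2, 163.0]
wrist_force: [-1.5, 6.5, 19.7]
width: 0.0205
finger_force: 66.7
```

carry_out(
  targets=[
    [[0,0.0058,-0.002,0,0],[0,0,0,0,0],[0,0,0,0,0]],
  ],
)

```text
clock: 17.9
tcp_pos: [0.5989, 0.0932, 0.2826]
tool_rot: [179.9, 0.2, 163.0]
wrist_force: [-3.0, 7.4, 19.9]
width: 0.0202
finger_force: 66.8
```

carry_out(
  targets=[
    [[0,0.0056,-0.0025,0,0],[0,0,0,0,0],[0,0,0,0,0]],
  ],
)

```text
clock: 18.2
tcp_pos: [0.6045, 0.0908, 0.2827]
tool_rot: [179.9, 0.2, 163.0]
wrist_force: [-3.0, 8.2, 21.1]
width: 0.0203
finger_force: 66.7
```

Run:
```python
from h import *
d=cam('scene'); s=read_state()
u,v=proj(d,[.56,.02,.12]).astype(int); print(u,v,s['wrist_force'])
im=d['color'][v-60:v+40,u-70:u+70]
cv2.imwrite('pics/press2.png',cv2.cvtColor(cv2.resize(im,(784,560),interpolation=cv2.INTER_CUBIC),cv2.COLOR_RGB2BGR))
```

```text
247 205 [-2.36803387  7.92465436 20.30112633]
```

View pics/press2.png

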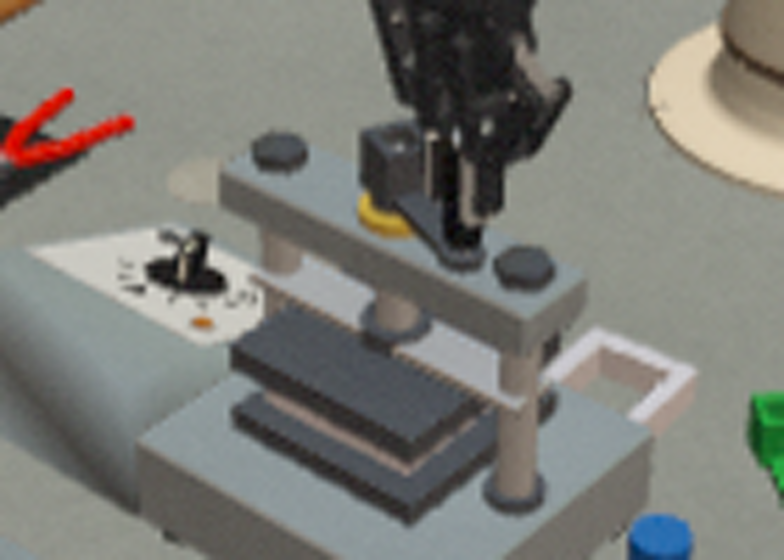

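Platen position has hardly changed in this crop, and there's no stop felt yet. Continuing.

carry_out(
  targets=[
    [[0,0.0053,-0.003,0,0],[0,0,0,0,0],[0,0,0,0,0]],
  ],
)

```text
clock: 18.55
tcp_pos: [0.61, 0.0882, 0.2825]
tool_rot: [179.8, 0.2, 163.0]
wrist_force: [-0.5, 11.2, 17.2]
width: 0.0207
finger_force: 67.0
```

carry_out(
  targets=[
    [[0,0.005,-0.0035,0,0],[0,0,0,0,0],[0,0,0,0,0]],
  ],
)

```text
clock: 18.85
tcp_pos: [0.6145, 0.0855, 0.2823]
tool_rot: [179.8, 0.1, 163.0]
wrist_force: [-6.2, 17.4, 17.2]
width: 0.0206
finger_force: 67.0
```

Run:
```python
from h import *
s=read_state(); a=np.radians(53); f=s['wrist_force']; print(s['tcp_pos'],f, f[0]*np.sin(a)-f[1]*np.cos(a), s['torque'],s['tool_rot'])
```

```text
[0.61446529 0.08545655 0.28230702] [-6.21612179 17.41358386 17.15792528] -15.444171966341688 [ 2.21080736  1.20087555 -0.01432179] [1.79788508e+02 7.90462696e-02 1.63032124e+02]
```

The tangential force jumped to 15 N and the motion stalled, so the screw is at its hard stop and the mould is clamped. I'll release, rise, and go over the selector.

carry_out(
  targets=[
    [[0,-0.0012,0.001,0.0008,0],[0.45,0,0,0,0],[0.45,0,0,0,0],[0.45,0,0,0.02,0],[0.45,0,0,0.04,0],[0.45,0,0,0.04,0],[0.45,-0.02,-0.04,0,0],[0.45,-0.02,-0.045,0,0]],
  ],
)

```text
clock: 19.65
tcp_pos: [0.5732, -0.0008, 0.3816]
tool_rot: [180.0, 0.1, 163.1]
wrist_force: [0.6, -1.2, -0.5]
width: 0.0382
finger_force: 0.0
```

carry_out(
  targets=[
    [[0.45,-0.01,-0.045,0,4],[0.45,-0.01,-0.045,0,4],[0.45,-0.01,-0.04,-0.04,4],[0.45,-0.01,-0.03,-0.05,2],[0.45,0,0,-0.05,0],[0.45,0,0,0,0],[0.45,0,0,0,0]],
  ],
)

```text
clock: 20.35
tcp_pos: [0.5363, -0.1507, 0.2551]
tool_rot: [-180.0, -0.0, 176.9]
wrist_force: [0.6, -0.8, 1.3]
width: 0.0384
finger_force: 0.0
```

Run:
```python
from h import *
import pickle
d=cam('wrist'); s=read_state(); print(s['clock'],s['tcp_pos'],s['tool_rot'],s['width'],s['joints'])
q=proj(d,[.537,-.161,.08]); print(q)
pickle.dump(d,open('w5.pkl','wb'))
u,v=[int(x) for x in q]; n=90
u0=max(u-n,0);v0=max(v-n,0);print(u0,v0)
c=d['color'][v0:v0+2*n,u0:u0+2*n]; print(c.shape)
cv2.imwrite('pics/sel.png',cv2.cvtColor(cv2.resize(c,None,fx=3,fy=3,interpolation=cv2.INTER_CUBIC),cv2.COLOR_RGB2BGR))
```

```text
20.4 [ 0.53692781 -0.15066279  0.256432  ] [-1.79943192e+02  1.37147309e-01  1.76946619e+02] 0.03851788260987259 [-2.35871645e+01  6.34226416e+00  8.42138523e+01 -5.09319340e-03
  8.92955239e+01 -1.10533660e+02]
[245.48885272 176.77335429]
155 86
(180, 180, 3)
```

View pics/sel.png

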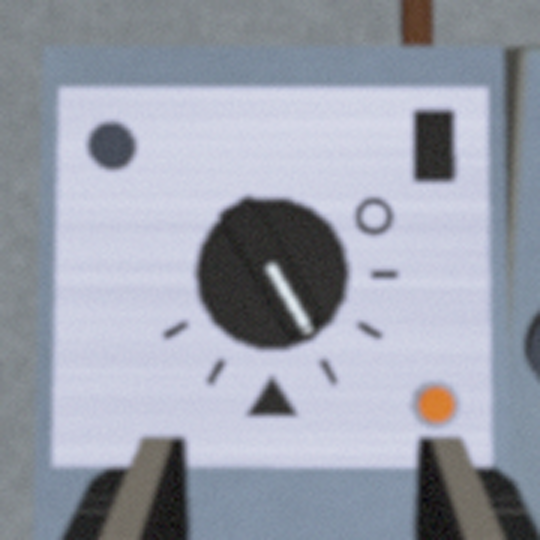

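The picture shows the pointer line from (272,265) to (308,330), i.e. on the last tick before the triangle at (272,400). So the selector is at 1.571 and needs +30° clockwise. The skirt centre is at (272,273).

Run:
```python
from h import *
import pickle
d=pickle.load(open('w5.pkl','rb'))
c=plane(d,155+272/3,86+273/3,.0776); print('axis@.0776',c)
psi=np.radians(-3); n=np.array([-np.sin(np.radians(20))*np.cos(psi),-np.sin(np.radians(20))*np.sin(psi),np.cos(np.radians(20))])
print('axis@.093',c+n*(.0154/n[2]))
print('from press', [.574+x*np.cos(psi)-y*np.sin(psi) for x,y in [(-.0326,-.19)]],[.0272+x*np.sin(psi)+y*np.cos(psi) for x,y in [(-.0326,-.19)]])
print(plane(d,155+290/3,86+297/3,.096))
```

```text
axis@.0776 [ 0.53781521 -0.16094693  0.0776    ]
axis@.093 [ 0.53221775 -0.16065358  0.093     ]
from press [np.float64(0.5315008454808415)] [np.float64(-0.16083345942984906)]
[ 0.54152327 -0.1549007   0.096     ]
```

carry_out(
  targets=[
    [[0.45,-0.0025,-0.005,0,7.5],[0.45,-0.0025,-0.005,0,7.5],[0.45,0,0,0,7.5],[0.45,0,0,-0.04,7.5],[0.45,0,0,-0.04,0],[0.45,0,0,-0.035,0],[0.45,0,0,-0.02,0],[0.45,0,0,0,0]],
  ],
)

```text
clock: 21.2
tcp_pos: [0.5317, -0.1603, 0.1189]
tool_rot: [180.0, -0.0, -153.0]
wrist_force: [0.3, -0.1, 1.2]
width: 0.0384
finger_force: 0.0
```

carry_out(
  targets=[
    [[0.45,0,0,-0.012,0],[0.45,0,0,0,0]],
  ],
)

```text
clock: 21.4
tcp_pos: [0.5318, -0.1607, 0.1075]
tool_rot: [-179.9, 0.0, -153.1]
wrist_force: [0.0, -0.8, 0.4]
width: 0.0381
finger_force: 0.0
```

carry_out(
  targets=[
    [[0.17,0,0,0,0],[0.17,0,0,0,0],[0.17,0,0,0,0],[0.17,0,0,0,0]],
  ],
)

```text
clock: 21.8
tcp_pos: [0.5313, -0.1607, 0.1072]
tool_rot: [-180.0, 0.0, -153.1]
wrist_force: [-0.6, 1.3, 3.2]
width: 0.0148
finger_force: 2.3
```

carry_out(
  targets=[
    [[0.17,0,0,0,-7.5],[0.17,0,0,0,-7.5],[0.17,0,0,0,0]],
  ],
)

```text
clock: 22.1
tcp_pos: [0.5311, -0.1606, 0.1069]
tool_rot: [-180.0, 0.0, -168.2]
wrist_force: [-0.3, 3.6, 2.8]
width: 0.0141
finger_force: 1.5
```

carry_out(
  targets=[
    [[0.17,0,0,0,-7.5],[0.17,0,0,0,-7.5],[0.17,0,0,0,-2],[0.17,0,0,0,0],[0.17,0,0,0,2],[0,0,0,0,0],[0,0,0,0,0],[0,0,0,0,0]],
  ],
)

```text
clock: 22.9
tcp_pos: [0.5312, -0.1605, 0.1069]
tool_rot: [180.0, 0.0, 177.1]
wrist_force: [-1.5, 4.7, 4.6]
width: 0.011
finger_force: 60.3
```

carry_out(
  targets=[
    [[0.45,0,0,0,0],[0.45,0,0,0,0],[0.45,0,0,0,0],[0.45,0,0,0.03,0],[0.45,0.002,0.005,0.05,0],[0.45,0.003,0.005,0.05,0],[0.45,0,0,0.02,0],[0.45,0,0,0,0]],
  ],
)

```text
clock: 23.7
tcp_pos: [0.537, -0.1511, 0.2596]
tool_rot: [-179.9, 0.3, 177.0]
wrist_force: [0.6, -0.1, -1.0]
width: 0.0386
finger_force: 0.0
```

Run:
```python
from h import *
d=cam('wrist'); s=read_state(); print(s['clock'],s['tcp_pos'],s['tool_rot'][2],s['wrist_force'])
u,v=[int(x) for x in proj(d,[.5378,-.161,.0776])]; print(u,v)
g=cv2.cvtColor(d['color'],cv2.COLOR_RGB2GRAY)
m=np.zeros_like(g); cv2.circle(m,(u,v),22,1,-1)
ys,xs=np.nonzero((g>110)&(m>0)); print(len(xs),xs.min(),xs.max(),ys.min(),ys.max())
L=cv2.fitLine(np.c_[xs,ys].astype(np.float32),cv2.DIST_HUBER,0,.01,.01).ravel(); print(L)
p=[plane(d,*(L[2:]+k*L[:2]),.097) for k in(-8,8)]; e=p[1]-p[0]; print('pointer yaw',np.degrees(np.arctan2(e[1],e[0])))
t=cam('scene'); hub=t['color']; save(t,'end_scene.png'); save(d,'end_w.png')
```

```text
23.75 [ 0.53642525 -0.15093207  0.25716938] 176.9526971886329 [ 0.09032413 -0.30448799 -0.98352632]
246 174
107 243 247 171 196
[ 1.9318884e-02 -9.9981338e-01  2.4515715e+02  1.8345433e+02]
pointer yaw 175.35219487754497
```

The pointer yaw matches the triangle to within about 2°, and the robot is clear of everything. Handing in.

```bash
python3 -c "
from station import order
print(order.finish_job())"
```

```text
the job is handed in; nothing more can be done
None
```

I handed the job in at about 24 s of the 72 s allowed; the system gave no verdict: the crank is home on the screw and wound to its hard stop (inferred from the force jump; clamp force not measured), and the selector is at the triangle to within about 2°.

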